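# Hang the drying frame on the turning stand

### The job

Turn the drying stand by the grip bar on its roof until the stop, so that its empty pair of hooks faces front. Then take the drying frame from its leaning rest by its black handle and hang it under the roof with its rail lying in both of those hooks; let go only once both ends are down in their hooks. Leave the beaker, the disc punch and the timer where they stand.

Things in the scene. Friction and masses are not known exactly. Their poses are not given: they have to be found in the camera images.
- stand: fixed foot of the drying stand, a grey disc 150 mm across and 14 mm high; origin at the centre of its underside on the worktop, z up along the turning axis. Its -x axis is the stand's front and looks roughly towards the robot. The upper part turns on it
- turret (a joint): angle (rad) of the stand's upper part on its foot about z, growing anticlockwise seen from above; 0 at a hard stop, where the empty hooks face the foot's front (-x); starts at 0.7 to 1.3, so turn it clockwise. It stays where left (friction about 0.12 N m). It carries two pairs of hooks: the empty pair at its -x, at +x a pair with a like frame fixed in it
- knob (a point): point on the turning axis in the black grip bar on the roof, at height 320 mm; axes are those of the upper part. The bar is 60 mm long along x, 14 mm thick along y, and stands from 295 to 335 mm height
- roof_edge (a point): middle of the lower edge of the flat grey roof over the empty hooks, height 290 mm, 71 mm to -x of the turning axis; axes as the upper part. The roof is 142 mm (x) by 190 mm (y), 5 mm thick, and reaches 16 mm further out than the hook seats, 100 mm above them: a tool must come in beneath it leaning back towards -x (some 27 to 45 degrees)
- hook_left (a point): seat of the empty hook at +y, where the rail's axis lies when hung: 55 mm to -x of the turning axis, height 190 mm; axes as the upper part. The hook is a 6 mm rod bent to a 45 degree V open upward; its outer lip is 12 mm to -x and tops out 5 mm above this point; an upright stop pin behind has its face 13.5 mm to +x, 23 mm high; a 10 mm cross bar lies 30 mm to +x, 4 mm up
- hook_right (a point): seat of the empty hook at -y, 140 mm from hook_left, otherwise the same
- rest: fixed rest with a grey foot plate 130 x 150 x 8 mm and two slanting supports; origin at the centre of the foot's underside. The frame leans in it 33 degrees from vertical, its top away towards the rest's +x, its lower edge behind lips 9 mm high; its rail's middle is then 30 mm to +x of the origin, 105 mm high. Draw the frame out along its own z
- frame: drying frame, about 0.2 kg, metal grid with a black handle; origin midway on its top rail's axis. y along the rail, z up to the handle, x out of its back. Rail: rod 8 mm thick, 180 mm long, with 14 mm collars 82 to 87 mm from the middle. Grid below it 114 mm wide, 8 mm thick, down to z = -92 mm
- grip (a point): middle of the frame's handle, 32 mm up from the rail's axis; axes as the frame. The handle is a block 16 mm (x) by 24 mm (y) from z = 2 to 50 mm of the frame; hold it by its two y faces, at any tilt about y
- rail_left (a point): point on the rail's axis 70 mm to the frame's +y, which belongs over hook_left; axes as the frame
- rail_right (a point): point on the rail's axis 70 mm to the frame's -y, which belongs over hook_right
- beaker: bystander: clear glass beaker, 52 mm across, 71 mm high; origin at the centre of its underside
- punch: bystander: upright disc punch with a black knob, 40 mm across, 111 mm high; origin at the centre of its underside
- timer: bystander: flat white timer, 64 x 66 x 19 mm; origin at the centre of its underside
Not all that is in view belongs to the job. Leave any red look-alike of the frame alone.

How it is judged:
By the outcome, as a careful person would: the job done as asked, in the order asked, and still so for the second after the job is handed in, with the robot touching nothing.
It also fails if it takes over 72 s, if anything falls off the work surface, if the arm or the gripper's body presses on something with over 40 N, if the wrist force passes 120 N, or if a joint passes its speed limit or range.

### The arm

A 6-joint arm with a two-finger parallel gripper is mounted at the origin on a cart in front of the work surface, level with it; the furniture and walls round the work are solid. World frame = base frame: x ahead of the robot, y to its left, z up, the work surface at z = 0. Lengths are in mm, angles in rad, forces in N, time in s.
With the tool pointing down it reaches from about 350 to 850 mm from the base axis. Payload 8.1 kg.
Tool frame: the origin (TCP) lies on the front face of the gripper's body, between the roots of the fingers; the fingertips stand 84 mm ahead of it and the grasp point (between the pads) lies 65 mm ahead of it; z points along the fingers, y is the line along which they close (so a half turn about z gives the same grasp; the last joint's range is limited). The gripper opens to 93 mm and grips with 3 to 60 N. Pads are 15 mm wide; open, the fingers measure 128 mm over their backs; the gripper's body (75 mm by 188 mm) begins 65 mm behind the grasp point.
Start: joints at [-1.253, 0.13, 1.488, -0, 1.523, -0.085], TCP at [235.218, -551.977, 302.735] pointing down, gripper open.
Joint ranges: [-2.96, 2.96], [-0.89, 2.26], [0.02, 2.5], [-1.34, 4.48], [0, 2.73], [-2.66, 2.66]. Speed limits (rad/s): [2.39, 2.39, 2.79, 3.14, 3.14, 3.14].

### API

Orientations are given as a 3x3 rotation matrix whose columns are the frame's x, y, z axes.
In Python, from rig import * gives the robot as it stands.
- The arm moves only by the shell command python3 -m jog 'ROWS'. ROWS is JSON, a list of rows, each an object with "gripper": the finger opening in cm, from 0 to 9.3; "translation": the shift along the world's x, y, z in cm, a list of three; "twist": the turn, a rotation vector about the world's x, y, z in rad, a list of three. A call has exactly 5 rows; each row shifts and turns the commanded pose from where the row before left it; what a row does not reach is not made up. A row lasts 1/10 s, in which the tool goes at most 50 mm and 8.59 degrees, less where a joint would pass 70% of its speed; a pose out of reach is approached as far as the arm can. A call is refused whole if a number of a shift passes 5 or a number of a turn 0.15, either way. A call with a gripper value outside its range is refused whole. The fingers move at their own pace and stop on an object; the grip force is fixed at half the most. Time passes only in rows, so rows that do not move let the fingers close, or fill a call up. It gives the time, the measured TCP pose, the force, the opening and the grip force at its end, in the units of the state.
- read_state(): the state, without advancing time (a new reading comes with each control period).
- capture(name): name is "scene" or "top" or "wrist"; returns (picture, depth): 384x512x3 uint8, red, green, blue; 384x512 float32, mm along the optical axis (not along the pixel's ray), 0 where there is no reading.
- calibration(name): a dict with "camera_matrix" (3x3 intrinsics, pixels), "rvec" (rotation vector, rad) and "tvec" (3), from world to camera coordinates, as OpenCV has them. Camera axes: x right, y down, z forward; pixel columns grow to the right and rows downward; lengths in mm; the calibration is good to about 2 mm. A picture is of the moment at which its call begins: read the wrist's pose just before it. calibration takes no time and is no camera call; for the wrist camera it gives the pose at the moment of the call.
- sign_off(): hands the job in; it is judged then, once.
The state is a dict: "time": time; "q": joint angles; "qvel": joint speeds; "joint_efforts": joint torques, N m; "position": TCP position; "eef_rot": TCP orientation; "contact_force": force on the tool from outside, world axes, zero at the start; "moment": the same for the moment, N m; "gripper_width": finger opening in mm; "grip_force": force on a finger pad.
Only numpy, scipy, OpenCV 4.12 (cv2) and the standard library are available. Lean on these libraries where they do the work, as an engineer would, in place of code of your own. Each camera call takes 0.05 s, during which the arm holds its last target. There are 200 camera calls.

## Working session

There is one attempt and no reset: what is moved stays moved. The work goes in short steps, Python scripts to look and compute and a shell command to move; the robot and the scene stay as the last step left them, time stands still between calls to the robot, and variables do not carry over. Pictures are saved under pics/ and viewed, at most 10 in all, crops included, and the job is handed in when it is done.

```bash
ls; mkdir -p pics
python3 - <<'E'
from rig import *
import cv2,numpy as np
for n in ("scene","top"):
    p,d=capture(n); cv2.imwrite(f"pics/{n}0.png",cv2.resize(p[:,:,::-1],(800,600))); np.savez(f"{n}0.npz",p=p,d=d)
    c=calibration(n); R=cv2.Rodrigues(np.array(c["rvec"]))[0]; print(n,-R.T@np.array(c["tvec"]).ravel(),R[2])
print(read_state())
E
```

```text
pics
scene [204.77879594 756.1101001  925.34000295] [ 0.33745084 -0.71199694 -0.61578185]
top [ 301.76144945  -62.10382697 1433.13760736] [ 0.21432147  0.01302148 -0.97667638]
{'time': 0.1, 'q': array([-1.25342965e+00,  1.31091891e-01,  1.48915569e+00, -5.32445140e-05,
        1.52297437e+00, -8.54062216e-02]), 'qvel': array([ 1.93259392e-03, -5.56994897e-04, -3.73155725e-03,  1.39902586e-05,
       -7.28063227e-04,  1.18805369e-03]), 'joint_efforts': array([ 1.04435010e-03, -5.61339462e+01, -4.93096983e+01,  7.70748896e-02,
        2.91464687e-02, -8.87419401e-05]), 'position': array([ 235.07141608, -551.63894442,  301.79655489]), 'eef_rot': array([[ 9.19976646e-01,  3.91972777e-01, -5.58974956e-04],
       [ 3.91973166e-01, -9.19975376e-01,  1.53133195e-03],
       [ 8.59972404e-05, -1.62789281e-03, -9.99998671e-01]]), 'contact_force': array([ 0.14761885, -0.74584438, -0.70904711]), 'moment': array([-0.00415987,  0.01474868, -0.00702594]), 'grip_force': 0.0, 'gripper_width': 92.84608089755118}
```

View pics/scene0.png

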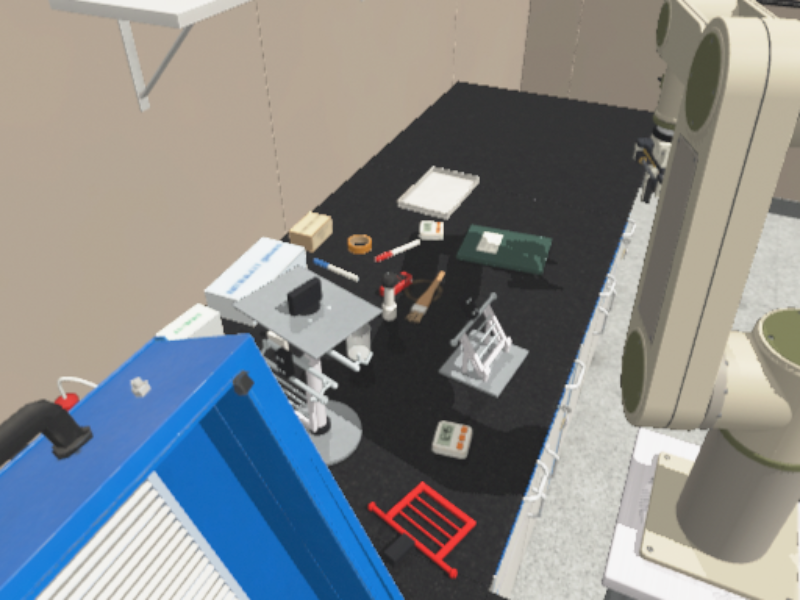

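View pics/top0.png

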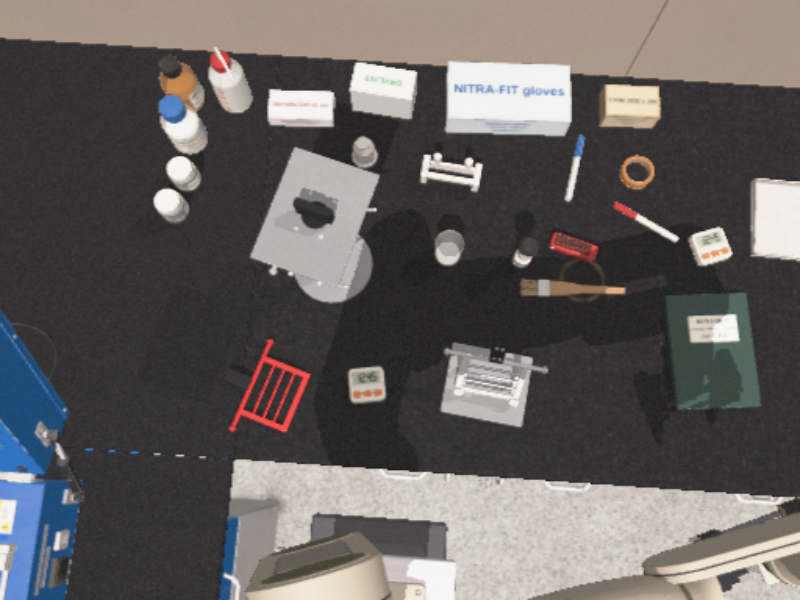

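Top view (800x600 picture): the stand has its roof at (315,215), with the black grip bar at (315,208) and the foot at (333,265). The rest with the grey frame is at (487,385), its black handle at (497,355). Bystanders are the beaker at (449,247), the punch at (525,250) and a timer at (367,385). There are two frame-like things: the red one lying flat at (270,390), which is the look-alike to leave alone, and the grey metal one leaning in the rest at (490,375), which fits the description.

```bash
cat > h.py <<'E'
from rig import *
import cv2,numpy as np
np.set_printoptions(precision=3,suppress=True)
def cloud(d,c):
    K=np.array(c["camera_matrix"]);R=cv2.Rodrigues(np.array(c["rvec"]))[0];t=np.array(c["tvec"]).ravel()
    v,u=np.mgrid[:d.shape[0],:d.shape[1]]
    P=np.stack([(u-K[0,2])/K[0,0]*d,(v-K[1,2])/K[1,1]*d,d],-1)
    W=(P-t)@R; W[d<=0]=np.nan; return W
def proj(X,c):
    return cv2.projectPoints(np.array(X,float).reshape(-1,1,3),np.array(c["rvec"]),np.array(c["tvec"]),np.array(c["camera_matrix"]),None)[0].reshape(-1,2)
E
python3 - <<'E'
from h import *
f=np.load("top0.npz");p=f['p'];W=cloud(f['d'],calibration("top"))
s=0.64
def box(x0,y0,x1,y1,z0,z1,dark=None):
    m=np.zeros(W.shape[:2],bool);m[int(y0*s):int(y1*s),int(x0*s):int(x1*s)]=1
    m&=(W[...,2]>z0)&(W[...,2]<z1)
    if dark is not None: m&=(p.max(2)<70)==dark
    return W[m]
def rect(n,P):
    r=cv2.minAreaRect(P[:,:2].astype(np.float32)); print(n,len(P),"c",np.array(r[0]),"wh",np.array(r[1]),"ang",r[2],"zmed",np.median(P[:,2])); print(cv2.boxPoints(r).round().tolist())
rect("roof",box(240,140,390,300,284,303))
rect("bar",box(270,170,350,240,318,345))
rect("foot",box(270,220,390,310,8,20))
P=box(270,220,390,310,8,20); h=cv2.minEnclosingCircle(P[:,:2].astype(np.float32)); print(h)
rect("plate",box(430,330,560,440,4,13))
rect("handle",box(470,335,520,375,110,165))
P=box(440,335,555,380,85,116); rect("rail",P)
for n,b in dict(timer=(340,360,390,410),beaker=(430,225,470,270),punch=(505,230,545,275)).items():
    P=box(*b,10,130); print(n,P.min(0),P.max(0))
E
```

```text
roof 4234 c [672.185 101.666] wh [143.274 191.768] ang 74.68376159667969 zmed 295.4226550821759
[[561.0, 58.0], [746.0, 7.0], [784.0, 145.0], [599.0, 196.0]]
bar 193 c [671.572 100.759] wh [60.321 14.245] ang 74.77449035644531 zmed 334.0829810528676
[[657.0, 74.0], [671.0, 70.0], [686.0, 128.0], [673.0, 132.0]]
foot 728 c [654.978  60.234] wh [119.846 203.903] ang 38.97819900512695 zmed 12.093404833562449
[[544.0, 102.0], [673.0, -57.0], [766.0, 19.0], [637.0, 177.0]]
((678.7192993164062, 79.44493103027344), 106.10137176513672)
plate 1790 c [ 466.947 -215.156] wh [198.387 238.604] ang 3.607081890106201 zmed 7.7855395411380695
[[360.0, -102.0], [375.0, -340.0], [573.0, -328.0], [558.0, -90.0]]
handle 169 c [ 509.179 -201.498] wh [83.854 37.796] ang 82.20833587646484 zmed 135.37993203004183
[[485.0, -240.0], [522.0, -246.0], [534.0, -163.0], [496.0, -157.0]]
rail 289 c [ 492.531 -203.834] wh [179.447  32.823] ang 84.2292251586914 zmed 106.9321650599469
[[467.0, -291.0], [500.0, -295.0], [518.0, -116.0], [485.0, -113.0]]
timer [405.654 -15.874  10.253] [482.934  53.164  26.734]
beaker [ 683.03  -138.818   10.451] [735.406 -89.905  75.976]
punch [ 685.35 -273.04   10.44] [ 724.922 -236.213  117.598]
```

Run:
```python
import numpy as np,cv2
p=np.load("top0.npz")['p']; q=np.load("scene0.npz")['p']
a=cv2.resize(p[205:280,275:360,::-1],(400,353),interpolation=cv2.INTER_CUBIC)
b=cv2.resize(q[170:260,270:350,::-1],(400,450),interpolation=cv2.INTER_CUBIC)
im=np.zeros((450,800,3),np.uint8); im[:353,:400]=a; im[:,400:]=b
cv2.imwrite("pics/crop1.png",im)
```

```text
(no output)
```

View pics/crop1.png

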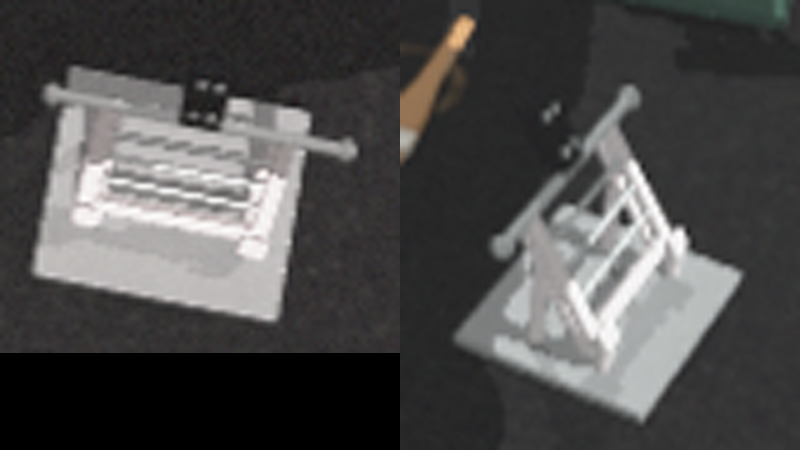

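The crop confirms it: at left (200,100) and right (560,135), the grey metal frame with its black handle leans in the rest. The roof gives the turning axis at about (672,101.5) with the upper part at a yaw of about 74.7°. First I move above the grip bar.

```bash
python3 -m jog '[{"gripper":6,"translation":[2,3,3],"twist":[0,0,0]},{"gripper":6,"translation":[2,3,3],"twist":[0,0,0]},{"gripper":6,"translation":[2,3,3],"twist":[0,0,0]},{"gripper":6,"translation":[2,3,3],"twist":[0,0,0]},{"gripper":6,"translation":[2,3,3],"twist":[0,0,0]}]'
for i in 1; do
python3 -m jog '[{"gripper":6,"translation":[2.25,3.35,0],"twist":[0,0,0.06]},{"gripper":6,"translation":[2.25,3.35,0],"twist":[0,0,0.06]},{"gripper":6,"translation":[2.25,3.35,0],"twist":[0,0,0.06]},{"gripper":6,"translation":[2.25,3.35,0],"twist":[0,0,0.06]},{"gripper":6,"translation":[2.25,3.35,0],"twist":[0,0,0.06]}]'
python3 -m jog '[{"gripper":6,"translation":[2.25,3.35,0],"twist":[0,0,0.06]},{"gripper":6,"translation":[2.25,3.35,0],"twist":[0,0,0.06]},{"gripper":6,"translation":[2.25,3.35,0],"twist":[0,0,0.06]},{"gripper":6,"translation":[2.25,3.35,0],"twist":[0,0,0.06]},{"gripper":6,"translation":[2.25,3.35,0],"twist":[0,0,0.06]}]'
done
```

```text
time: 0.6
position: [335.6, -400.5, 453.5]
eef_rot: [[0.92, 0.392, -0.0], [0.392, -0.92, 0.001], [-0.0, -0.001, -1.0]]
contact_force: [1.2, -0.2, -0.5]
gripper_width: 60.6
grip_force: 0.0
time: 1.1
position: [448.2, -232.9, 452.4]
eef_rot: [[0.762, 0.648, -0.0], [0.648, -0.762, 0.0], [-0.0, -0.001, -1.0]]
contact_force: [0.5, -0.7, 0.2]
gripper_width: 60.1
grip_force: 0.0
time: 1.6
position: [560.8, -65.4, 452.3]
eef_rot: [[0.536, 0.844, -0.001], [0.844, -0.536, 0.0], [-0.0, -0.001, -1.0]]
contact_force: [0.1, 0.4, 0.4]
gripper_width: 60.0
grip_force: 0.0
```

```bash
python3 -m jog '[{"gripper":6,"translation":[2.25,3.35,0],"twist":[0,0,0.06]},{"gripper":6,"translation":[2.25,3.35,0],"twist":[0,0,0.06]},{"gripper":6,"translation":[2.25,3.35,0],"twist":[0,0,0.06]},{"gripper":6,"translation":[2.25,3.35,0],"twist":[0,0,0.06]},{"gripper":6,"translation":[2.2,3.3,0],"twist":[0,0,0.06]}]'
python3 - <<'E'
from h import *
c=calibration("wrist");p,d=capture("wrist");W=cloud(d,c)
for n,a,b in(("bar",318,345),("roof",284,303)):
    P=W[(W[...,2]>a)&(W[...,2]<b)&(np.hypot(W[...,0]-672,W[...,1]-101)<(45 if n=="bar" else 140))]
    r=cv2.minAreaRect(P[:,:2].astype(np.float32)) if len(P) else None
    print(n,len(P),r)
E
```

```text
time: 2.1
position: [672.8, 101.6, 452.0]
eef_rot: [[0.262, 0.965, -0.001], [0.965, -0.262, -0.0], [-0.0, -0.001, -1.0]]
contact_force: [-0.1, -0.7, 0.3]
gripper_width: 60.1
grip_force: 0.0
bar 1283 ((670.9780883789062, 102.27444458007812), (59.583091735839844, 13.789560317993164), 74.9754867553711)
roof 25176 ((671.1646728515625, 102.08209228515625), (141.1707000732422, 189.8954315185547), 74.78509521484375)
```

```bash
python3 -m jog '[{"gripper":6,"translation":[-0.1,0,-1.8],"twist":[0,0,0]},{"gripper":6,"translation":[0,0,-1.8],"twist":[0,0,0]},{"gripper":6,"translation":[0,0,-1.8],"twist":[0,0,0]},{"gripper":6,"translation":[0,0,-1.2],"twist":[0,0,0]},{"gripper":6,"translation":[0,0,0],"twist":[0,0,0]}]'
python3 -m jog '[{"gripper":1,"translation":[0,0,0],"twist":[0,0,0]},{"gripper":0.5,"translation":[0,0,0],"twist":[0,0,0]},{"gripper":0.5,"translation":[0,0,0],"twist":[0,0,0]},{"gripper":0.5,"translation":[0,0,0],"twist":[0,0,0]},{"gripper":0.5,"translation":[0,0,0],"twist":[0,0,0]}]'
python3 -m jog '[{"gripper":0.5,"translation":[0,0,0],"twist":[0,0,0]},{"gripper":0.5,"translation":[0,0,0],"twist":[0,0,-0.05]},{"gripper":0.5,"translation":[0,0,0],"twist":[0,0,-0.1]},{"gripper":0.5,"translation":[0,0,0],"twist":[0,0,-0.1]},{"gripper":0.5,"translation":[0,0,0],"twist":[0,0,-0.1]}]'
python3 -c "from h import *;s=read_state();print(s['moment'],s['grip_force'])"
```

```text
time: 2.65
position: [670.5, 99.9, 383.7]
eef_rot: [[0.265, 0.964, -0.005], [0.964, -0.265, -0.0], [-0.002, -0.004, -1.0]]
contact_force: [0.3, -0.0, -0.0]
gripper_width: 59.9
grip_force: 0.0
time: 3.15
position: [671.3, 100.0, 387.3]
eef_rot: [[0.265, 0.964, 0.001], [0.964, -0.265, 0.0], [0.0, 0.001, -1.0]]
contact_force: [0.7, 0.9, -0.2]
gripper_width: 24.9
grip_force: 0.0
time: 3.65
position: [669.6, 100.6, 386.9]
eef_rot: [[0.582, 0.813, -0.004], [0.813, -0.582, 0.0], [-0.002, -0.004, -1.0]]
contact_force: [-13.4, 2.0, 4.1]
gripper_width: 14.0
grip_force: 30.0
[0.255 1.789 0.144] 30.00061333179474
```

```bash
python3 -m jog '[{"gripper":0.5,"translation":[0,0,0],"twist":[0,0,-0.07]},{"gripper":0.5,"translation":[0,0,0],"twist":[0,0,-0.07]},{"gripper":0.5,"translation":[0,0,0],"twist":[0,0,-0.07]},{"gripper":0.5,"translation":[0,0,0],"twist":[0,0,-0.07]},{"gripper":0.5,"translation":[0,0,0],"twist":[0,0,-0.07]}]'
python3 -c "from h import *;s=read_state();print(s['moment'],s['q'][5])"
python3 -m jog '[{"gripper":0.5,"translation":[0,0,0],"twist":[0,0,-0.03]},{"gripper":0.5,"translation":[0,0,0],"twist":[0,0,-0.03]},{"gripper":0.5,"translation":[0,0,0],"twist":[0,0,-0.03]},{"gripper":0.5,"translation":[0,0,0],"twist":[0,0,-0.03]},{"gripper":0.5,"translation":[0,0,0],"twist":[0,0,-0.03]}]'
python3 -c "from h import *;s=read_state();print(s['moment'],s['q'][5])"
```

```text
time: 4.15
position: [669.1, 101.2, 386.9]
eef_rot: [[0.824, 0.566, -0.005], [0.566, -0.824, 0.001], [-0.004, -0.004, -1.0]]
contact_force: [-16.3, 4.4, 4.3]
gripper_width: 13.8
grip_force: 30.0
[0.517 2.278 0.131] 1.0431235433996031
time: 4.65
position: [668.9, 101.5, 386.9]
eef_rot: [[0.899, 0.438, -0.006], [0.438, -0.899, 0.002], [-0.005, -0.004, -1.0]]
contact_force: [-17.0, 3.6, 4.8]
gripper_width: 14.3
grip_force: 30.0
[0.611 2.376 0.182] 1.1914829722001434
```

```bash
python3 -m jog '[{"gripper":0.5,"translation":[-0.1,0,0],"twist":[0,0,-0.03]},{"gripper":0.5,"translation":[-0.1,0,0],"twist":[0,0,-0.03]},{"gripper":0.5,"translation":[0,0,0],"twist":[0,0,-0.03]},{"gripper":0.5,"translation":[0,0,0],"twist":[0,0,-0.03]},{"gripper":0.5,"translation":[0,0,0],"twist":[0,0,-0.03]}]'
python3 -c "from h import *;s=read_state();print(s['moment'],s['q'][5])"
python3 -m jog '[{"gripper":0.5,"translation":[0,0,0],"twist":[0,0,-0.03]},{"gripper":0.5,"translation":[0,0,0],"twist":[0,0,-0.03]},{"gripper":0.5,"translation":[0,0,0],"twist":[0,0,-0.03]},{"gripper":0.5,"translation":[0,0,0],"twist":[0,0,0]},{"gripper":0.5,"translation":[0,0,0],"twist":[0,0,0]}]'
python3 -c "from h import *;s=read_state();print(s['moment'],s['q'][5])"
```

```text
time: 5.15
position: [668.4, 101.8, 386.9]
eef_rot: [[0.954, 0.299, -0.002], [0.299, -0.954, 0.002], [-0.001, -0.003, -1.0]]
contact_force: [-5.1, 7.3, 1.7]
gripper_width: 13.7
grip_force: 30.0
[0.967 0.78  0.178] 1.3416776418284937
time: 5.65
position: [668.4, 102.0, 386.9]
eef_rot: [[0.977, 0.213, -0.002], [0.213, -0.977, 0.003], [-0.001, -0.003, -1.0]]
contact_force: [-5.5, 7.8, 2.2]
gripper_width: 13.7
grip_force: 30.0
[ 1.06   0.81  -0.005] 1.4307094849355013
```

```bash
python3 -m jog '[{"gripper":0.5,"translation":[0,0,0],"twist":[0,0,-0.03]},{"gripper":0.5,"translation":[0,0,0],"twist":[0,0,-0.02]},{"gripper":0.5,"translation":[0,0,0],"twist":[0,0,-0.02]},{"gripper":0.5,"translation":[0,0,0],"twist":[0,0,-0.02]},{"gripper":0.5,"translation":[0,0,0],"twist":[0,0,-0.02]}]'
python3 -c "from h import *;s=read_state();print(s['moment'],s['q'][5])"
python3 -m jog '[{"gripper":0.5,"translation":[0,0,0],"twist":[0,0,-0.02]},{"gripper":0.5,"translation":[0,0,0],"twist":[0,0,-0.02]},{"gripper":0.5,"translation":[0,0,0],"twist":[0,0,-0.02]},{"gripper":0.5,"translation":[0,0,0],"twist":[0,0,0]},{"gripper":0.5,"translation":[0,0,0],"twist":[0,0,0]}]'
python3 - <<'E'
from h import *
s=read_state();print(s['moment'],s['q'][5])
p,d=capture("top");W=cloud(d,calibration("top"))
P=W[(W[...,2]>284)&(W[...,2]<303)&(np.hypot(W[...,0]-672,W[...,1]-101)<130)]
print(cv2.minAreaRect(P[:,:2].astype(np.float32)))
E
```

```text
time: 6.15
position: [668.3, 102.2, 386.9]
eef_rot: [[0.995, 0.104, -0.002], [0.104, -0.995, 0.003], [-0.002, -0.003, -1.0]]
contact_force: [-5.9, 8.8, 1.9]
gripper_width: 13.8
grip_force: 30.0
[1.186 0.855 0.19 ] 1.5413151748271396
time: 6.65
position: [668.3, 102.4, 386.9]
eef_rot: [[0.999, 0.045, -0.002], [0.045, -0.999, 0.003], [-0.002, -0.003, -1.0]]
contact_force: [-5.0, 9.0, 2.4]
gripper_width: 13.6
grip_force: 30.0
[1.235 0.797 0.027] 1.6006333714776488
((671.480712890625, 101.57328796386719), (141.06015014648438, 190.87367248535156), 2.91835618019104)
```

```bash
python3 -m jog '[{"gripper":0.5,"translation":[0,0,0],"twist":[0,0,-0.02]},{"gripper":0.5,"translation":[0,0,0],"twist":[0,0,-0.02]},{"gripper":0.5,"translation":[0,0,0],"twist":[0,0,-0.02]},{"gripper":0.5,"translation":[0,0,0],"twist":[0,0,0]},{"gripper":0.5,"translation":[0,0,0],"twist":[0,0,0]}]'
python3 - <<'E'
from h import *
s=read_state();print(s['moment'],s['q'][5])
p,d=capture("top");W=cloud(d,calibration("top"))
P=W[(W[...,2]>284)&(W[...,2]<303)&(np.hypot(W[...,0]-672,W[...,1]-101)<130)]
print(cv2.minAreaRect(P[:,:2].astype(np.float32)))
E
```

```text
time: 7.2
position: [668.3, 102.4, 386.9]
eef_rot: [[1.0, -0.014, -0.002], [-0.014, -1.0, 0.003], [-0.002, -0.003, -1.0]]
contact_force: [-6.9, 8.3, 1.8]
gripper_width: 14.2
grip_force: 31.1
[1.368 0.808 0.697] 1.6599817912120818
((672.1301879882812, 101.11763763427734), (143.3074951171875, 190.21762084960938), 2.0386857986450195)
```

```bash
python3 -m jog '[{"gripper":6,"translation":[0,0,0],"twist":[0,0,0]},{"gripper":6,"translation":[0,0,0],"twist":[0,0,0]},{"gripper":6,"translation":[0,0,0],"twist":[0,0,0]},{"gripper":6,"translation":[0,0,3],"twist":[0,0,0]},{"gripper":6,"translation":[0,0,4],"twist":[0,0,0]}]'
python3 -m jog '[{"gripper":6,"translation":[0,0,4],"twist":[0,0,0]},{"gripper":6,"translation":[-2,0,3],"twist":[0,0,0]},{"gripper":6,"translation":[-3,-2,2],"twist":[0,0,0]},{"gripper":6,"translation":[-3,-3,0],"twist":[0,0,0]},{"gripper":6,"translation":[0,0,0],"twist":[0,0,0]}]'
python3 - <<'E'
from h import *
for n in("wrist","top"):
    c=calibration(n);p,d=capture(n);W=cloud(d,c)
    for a,b,q in((318,345,45),(284,303,130)):
        P=W[(W[...,2]>a)&(W[...,2]<b)&(np.hypot(W[...,0]-671,W[...,1]-101)<q)]
        print(n,len(P),cv2.minAreaRect(P[:,:2].astype(np.float32)),np.median(P[:,2]))
    np.savez(n+"1.npz",p=p,d=d)
print(read_state()['q'])
W=cloud(d,calibration("top"))
# rail and plate
s=.64
m=np.zeros(W.shape[:2],bool);m[210:280,275:360]=1
pl=W[m&(abs(W[...,2]-8)<3)&(abs(W[...,0]-470)<90)&(abs(W[...,1]+205)<95)]
print("plate",cv2.minAreaRect(pl[:,:2].astype(np.float32)))
dark=(p.max(2)<75)
h=W[m&dark&(W[...,2]>112)&(W[...,2]<170)];print("handle",len(h),h.mean(0),h.min(0),h.max(0))
r=W[m&~dark&(W[...,2]>100)&(W[...,2]<118)];print("rail",len(r),r.min(0),r.max(0),cv2.fitLine(r[:,:2].astype(np.float32),cv2.DIST_HUBER,0,.01,.01).ravel())
E
```

```text
time: 7.75
position: [668.7, 99.6, 454.1]
eef_rot: [[1.0, -0.018, -0.006], [-0.018, -1.0, -0.001], [-0.006, 0.001, -1.0]]
contact_force: [0.3, 0.4, 0.4]
gripper_width: 50.0
grip_force: 0.0
time: 8.25
position: [586.7, 47.3, 548.5]
eef_rot: [[1.0, -0.02, 0.002], [-0.02, -1.0, -0.001], [0.002, 0.001, -1.0]]
contact_force: [-0.7, 0.3, -0.2]
gripper_width: 60.0
grip_force: 0.0
wrist 893 ((671.1679077148438, 101.78218078613281), (59.27846908569336, 14.293352127075195), 2.058030366897583) 334.0951505931745
wrist 18994 ((670.8060913085938, 102.00537872314453), (142.50527954101562, 190.23764038085938), 1.9440498352050781) 294.6226861063169
top 5 ((643.8643188476562, 95.00885772705078), (1.5442628860473633, 5.256546974182129), 35.0875358581543) 320.500007192554
top 927 ((671.1227416992188, 101.41419219970703), (142.15980529785156, 188.90589904785156), 2.148801565170288) 295.21064896194645
[-0.003  0.147  1.026  0.     1.967  1.586]
plate ((469.60858154296875, -205.30746459960938), (190.48348999023438, 177.32603454589844), 88.6876449584961)
handle 112 [ 510.585 -205.024  139.142] [ 491.037 -219.704  112.6  ] [ 527.523 -192.933  155.336]
rail 203 [ 478.15  -292.501  101.095] [ 510.915 -114.73   117.292] [   0.123    0.992  493.615 -204.973]
```

```bash
python3 -m jog '[{"gripper":6,"translation":[-0.87,-2.52,-2.18],"twist":[0,0,-0.01]},{"gripper":6,"translation":[-0.87,-2.52,-2.18],"twist":[0,0,-0.01]},{"gripper":6,"translation":[-0.87,-2.52,-2.18],"twist":[0,0,-0.01]},{"gripper":6,"translation":[-0.87,-2.52,-2.18],"twist":[0,0,-0.01]},{"gripper":6,"translation":[-0.87,-2.52,-2.18],"twist":[0,0,-0.01]}]'
python3 -m jog '[{"gripper":6,"translation":[-0.87,-2.52,-2.18],"twist":[0,0,-0.01]},{"gripper":6,"translation":[-0.87,-2.52,-2.18],"twist":[0,0,-0.01]},{"gripper":6,"translation":[-0.87,-2.52,-2.18],"twist":[0,0,-0.01]},{"gripper":6,"translation":[-0.87,-2.52,-2.18],"twist":[0,0,-0.01]},{"gripper":6,"translation":[-0.87,-2.52,-2.18],"twist":[0,0,-0.01]}]'
python3 -m jog '[{"gripper":6,"translation":[0,0,0],"twist":[0,0,0]},{"gripper":6,"translation":[0,0,0],"twist":[0,0,0]},{"gripper":6,"translation":[0,0,0],"twist":[0,0,0]},{"gripper":6,"translation":[0,0,0],"twist":[0,0,0]},{"gripper":6,"translation":[0,0,0],"twist":[0,0,0]}]'
python3 - <<'E'
from h import *
c=calibration("wrist");p,d=capture("wrist");W=cloud(d,c);np.savez("wrist2.npz",p=p,d=d,W=W)
cv2.imwrite("pics/wrist2.png",cv2.resize(p[:,:,::-1],(768,576)))
dark=(p.max(2)<75);near=np.hypot(W[...,0]-510,W[...,1]+205)<130
h=W[near&dark&(W[...,2]>112)&(W[...,2]<170)&(np.hypot(W[...,0]-510,W[...,1]+205)<45)];print("handle",len(h),h.mean(0),h.min(0),h.max(0))
print(cv2.minAreaRect(h[:,:2].astype(np.float32)))
r=W[near&~dark&(W[...,2]>100)&(W[...,2]<118)&(W[...,0]>470)];print("rail",len(r),r.min(0),r.max(0),cv2.minAreaRect(r[:,:2].astype(np.float32)),cv2.fitLine(r[:,:2].astype(np.float32),cv2.DIST_HUBER,0,.01,.01).ravel(),np.percentile(r[:,2],[50,95,99]))
pl=W[near&(abs(W[...,2]-8)<3)];print("plate",cv2.minAreaRect(pl[:,:2].astype(np.float32)))
E
```

```text
time: 8.85
position: [546.1, -76.5, 436.4]
eef_rot: [[0.998, -0.067, -0.0], [-0.067, -0.998, 0.0], [-0.0, -0.0, -1.0]]
contact_force: [0.8, 1.0, 0.5]
gripper_width: 60.1
grip_force: 0.0
time: 9.35
position: [502.6, -202.8, 327.4]
eef_rot: [[0.993, -0.117, -0.0], [-0.117, -0.993, 0.0], [-0.0, -0.0, -1.0]]
contact_force: [0.8, -1.0, -0.5]
gripper_width: 60.3
grip_force: 0.0
time: 9.85
position: [502.9, -201.4, 329.7]
eef_rot: [[0.993, -0.116, 0.001], [-0.116, -0.993, -0.001], [0.002, 0.0, -1.0]]
contact_force: [-0.2, -0.1, -0.0]
gripper_width: 59.7
grip_force: 0.0<stdin>:5: RuntimeWarning: Mean of empty slice.
  ret = um.true_divide(
Traceback (most recent call last):
ValueError: zero-size array to reduction operation minimum which has no identity
```

View pics/wrist2.png

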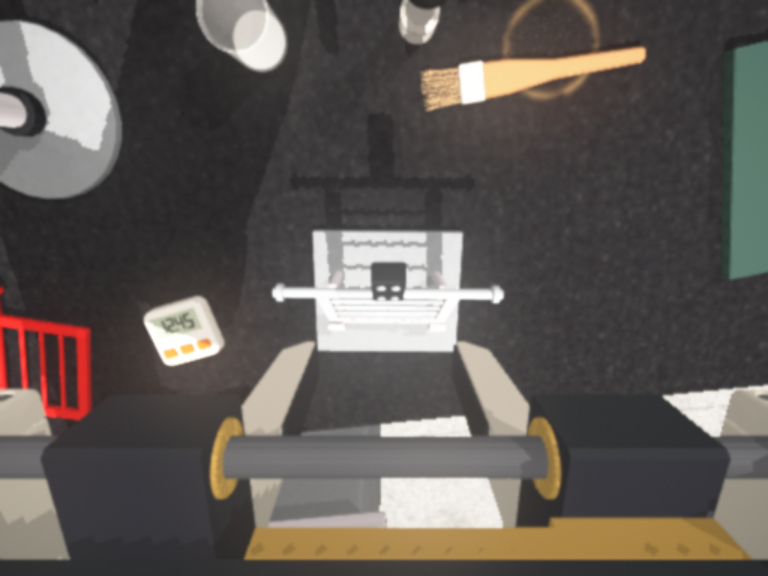

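The wrist view shows the black handle at (388,280). The rail runs from (278,292) to (498,295), nearly parallel to the fingers' closing line.

Run:
```python
from h import *
f=np.load("wrist2.npz");p,d,W=f['p'],f['d'],f['W'];k=512/768
def at(u,v):
    u,v=int(u*k),int(v*k);return W[v,u],d[v,u],p[v,u]
for q in((388,270),(388,290),(279,292),(310,293),(340,293),(440,294),(470,294),(498,295)): print(q,*at(*q))
m=np.zeros(d.shape,bool);m[170:205,180:336]=1
r=W[m&(W[...,2]>95)&(W[...,2]<116)];print(len(r),r.min(0),r.max(0),cv2.fitLine(r[:,:2].astype(np.float32),cv2.DIST_HUBER,0,.01,.01).ravel())
h=W[m&(W[...,2]>120)&(W[...,2]<170)];print("h",len(h),h.min(0),h.max(0),h.mean(0),cv2.minAreaRect(h[:,:2].astype(np.float32)))
e=W[:,:][m&(W[...,2]>95)&(W[...,2]<118)]
y=e[:,1];print("ends",np.percentile(y,[0,.5,99.5,100]))
pl=W[150:240,200:315].reshape(-1,3);pl=pl[abs(pl[:,2]-8)<4];print(cv2.minAreaRect(pl[:,:2].astype(np.float32)))
```

```text
(388, 270) [ 521.023 -206.009  146.295] 271.89352 [87 86 88]
(388, 290) [ 504.851 -204.22   136.975] 285.5184 [97 96 97]
(279, 292) [ 505.635 -120.653  110.731] 313.18414 [247 248 247]
(310, 293) [ 501.462 -143.142  109.487] 314.82913 [253 254 253]
(340, 293) [ 498.642 -166.151  108.911] 315.4277 [248 249 248]
(440, 294) [ 488.217 -243.673  107.982] 316.74356 [254 254 254]
(470, 294) [ 485.915 -266.7    109.132] 315.5416 [253 254 253]
(498, 295) [ 484.034 -288.192  111.09 ] 313.49573 [251 252 251]
967 [ 476.958 -292.111   95.097] [ 510.371 -114.603  115.884] [   0.123    0.992  493.954 -201.881]
h 561 [ 492.606 -218.485  120.496] [ 526.414 -192.283  151.516] [ 513.104 -205.594  142.408] ((509.54644775390625, -205.18817138671875), (23.700557708740234, 32.478492736816406), 83.83236694335938)
ends [-292.111 -291.173 -115.287 -114.603]
((463.47265625, -199.4290771484375), (150.08340454101562, 129.96311950683594), 82.85003662109375)
```

```bash
python3 -m jog '[{"gripper":5,"translation":[-0.4,0,-1.4],"twist":[-0.005,-0.042,-0.002]},{"gripper":5,"translation":[-0.4,0,-1.4],"twist":[-0.005,-0.042,-0.002]},{"gripper":5,"translation":[-0.4,0,-1.4],"twist":[-0.005,-0.042,-0.002]},{"gripper":5,"translation":[-0.4,0,-1.4],"twist":[-0.005,-0.042,-0.002]},{"gripper":5,"translation":[-0.4,0,-1.4],"twist":[-0.005,-0.042,-0.002]}]'
python3 -m jog '[{"gripper":5,"translation":[0.31,-0.04,-1.47],"twist":[0,0,0]},{"gripper":5,"translation":[0.31,-0.04,-1.47],"twist":[0,0,0]},{"gripper":5,"translation":[0.31,-0.04,-1.47],"twist":[0,0,0]},{"gripper":5,"translation":[0,0,0],"twist":[0,0,0]},{"gripper":5,"translation":[0,0,0],"twist":[0,0,0]}]'
python3 - <<'E'
from h import *
p,d=capture("wrist");cv2.imwrite("pics/wrist3.png",cv2.resize(p[:,:,::-1],(640,480)))
s=read_state();print(s['position'],s['eef_rot'],s['contact_force'])
E
```

```text
time: 10.4
position: [482.3, -201.7, 258.7]
eef_rot: [[0.969, -0.126, 0.211], [-0.124, -0.992, -0.026], [0.212, -0.0, -0.977]]
contact_force: [0.1, -0.4, 0.3]
gripper_width: 50.3
grip_force: 0.0
time: 10.9
position: [491.6, -202.9, 215.0]
eef_rot: [[0.97, -0.126, 0.208], [-0.124, -0.992, -0.026], [0.21, -0.001, -0.978]]
contact_force: [-0.3, 0.2, 0.1]
gripper_width: 50.3
grip_force: 0.0
[ 491.871 -203.184  215.605] [[ 0.97  -0.126  0.209]
 [-0.124 -0.992 -0.026]
 [ 0.211 -0.    -0.978]] [-0.091  0.119  0.251]
```

View pics/wrist3.png

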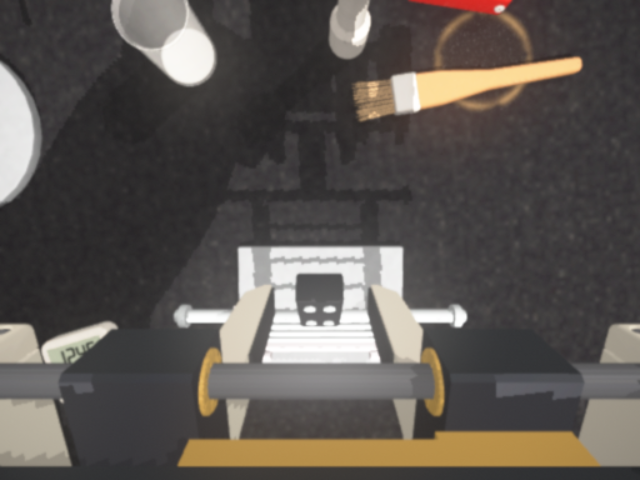

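The handle (320,300) sits centred between the fingers at 270 and 370. I go down the last 15 mm and close.

```bash
python3 -m jog '[{"gripper":5,"translation":[0.35,0,-1.5],"twist":[0,0,0]},{"gripper":5,"translation":[0,0,0],"twist":[0,0,0]},{"gripper":2,"translation":[0,0,0],"twist":[0,0,0]},{"gripper":1.5,"translation":[0,0,0],"twist":[0,0,0]},{"gripper":1.5,"translation":[0,0,0],"twist":[0,0,0]}]'
python3 -m jog '[{"gripper":1.5,"translation":[0,0,0],"twist":[0,0,0]},{"gripper":1.5,"translation":[0,0,0],"twist":[0,0,0]},{"gripper":1.5,"translation":[0,0,0],"twist":[0,0,0]},{"gripper":1.5,"translation":[0,0,0],"twist":[0,0,0]},{"gripper":1.5,"translation":[0,0,0],"twist":[0,0,0]}]'
```

```text
time: 11.45
position: [495.3, -203.4, 200.6]
eef_rot: [[0.97, -0.127, 0.209], [-0.124, -0.992, -0.026], [0.211, -0.0, -0.977]]
contact_force: [-0.2, 0.0, -0.0]
gripper_width: 30.7
grip_force: 0.0
time: 11.95
position: [495.3, -203.2, 200.3]
eef_rot: [[0.97, -0.127, 0.209], [-0.124, -0.992, -0.026], [0.211, -0.001, -0.978]]
contact_force: [-2.5, 3.4, 5.5]
gripper_width: 24.0
grip_force: 30.0
```

```bash
python3 -m jog '[{"gripper":1.5,"translation":[0.54,-0.07,0.84],"twist":[0,0,0]},{"gripper":1.5,"translation":[0.54,-0.07,0.84],"twist":[0,0,0]},{"gripper":1.5,"translation":[0.81,-0.1,1.26],"twist":[0,0,0]},{"gripper":1.5,"translation":[0.81,-0.1,1.26],"twist":[0,0,0]},{"gripper":1.5,"translation":[0.81,-0.1,1.26],"twist":[0,0,0]}]'
python3 -m jog '[{"gripper":1.5,"translation":[0.81,-0.1,1.26],"twist":[0,0,0]},{"gripper":1.5,"translation":[0.81,-0.1,1.26],"twist":[0,0,0]},{"gripper":1.5,"translation":[1.08,-0.14,1.68],"twist":[0,0,0]},{"gripper":1.5,"translation":[1.08,-0.14,1.68],"twist":[0,0,0]},{"gripper":1.5,"translation":[0.81,-0.1,1.26],"twist":[0,0,0]}]'
```

```text
time: 12.45
position: [530.6, -207.7, 254.9]
eef_rot: [[0.97, -0.127, 0.208], [-0.124, -0.992, -0.026], [0.209, -0.001, -0.978]]
contact_force: [0.0, 0.5, -2.2]
gripper_width: 23.6
grip_force: 30.0
time: 12.95
position: [577.1, -213.7, 327.2]
eef_rot: [[0.97, -0.127, 0.209], [-0.124, -0.992, -0.027], [0.211, -0.0, -0.978]]
contact_force: [0.9, -0.6, -2.7]
gripper_width: 23.7
grip_force: 30.0
```

```bash
python3 -m jog '[{"gripper":1.5,"translation":[-0.87,3.09,0.2],"twist":[-0.0143,-0.1143,0]},{"gripper":1.5,"translation":[-0.87,3.09,0.2],"twist":[-0.0143,-0.1143,0]},{"gripper":1.5,"translation":[-0.87,3.09,0],"twist":[-0.0143,-0.1143,0]},{"gripper":1.5,"translation":[-0.87,3.09,0],"twist":[-0.0143,-0.1143,0]},{"gripper":1.5,"translation":[-0.87,3.09,0],"twist":[-0.0143,-0.1143,0]}]'
python3 -m jog '[{"gripper":1.5,"translation":[-0.87,3.09,0],"twist":[0,0,0.032]},{"gripper":1.5,"translation":[-0.87,3.09,0],"twist":[0,0,0.032]},{"gripper":1.5,"translation":[-0.87,3.09,0],"twist":[0,0,0.032]},{"gripper":1.5,"translation":[-0.87,3.09,0],"twist":[0,0,0.032]},{"gripper":1.5,"translation":[-0.87,3.09,0],"twist":[0,0,0.032]}]'
python3 -m jog '[{"gripper":1.5,"translation":[0,0,0],"twist":[0,0,0]},{"gripper":1.5,"translation":[0,0,0],"twist":[0,0,0]},{"gripper":1.5,"translation":[0,0,0],"twist":[0,0,0]},{"gripper":1.5,"translation":[0,0,0],"twist":[0,0,0]},{"gripper":1.5,"translation":[0,0,0],"twist":[0,0,0]}]'
python3 - <<'E'
from h import *
s=read_state();print(s['position'],s['q'])
for n in("wrist","scene","top"):
    c=calibration(n);p,d=capture(n);np.savez(n+"4.npz",p=p,d=d,W=cloud(d,c));
    if n!="top": cv2.imwrite(f"pics/{n}4.png",cv2.resize(p[:,:,::-1],(768,576)))
E
```

```text
time: 13.45
position: [532.3, -58.1, 330.2]
eef_rot: [[0.696, -0.126, 0.706], [-0.091, -0.992, -0.088], [0.712, -0.003, -0.702]]
contact_force: [-0.3, -0.1, -1.9]
gripper_width: 23.7
grip_force: 30.0
time: 13.95
position: [488.5, 96.7, 330.1]
eef_rot: [[0.705, 0.035, 0.708], [0.023, -0.999, 0.026], [0.709, -0.002, -0.706]]
contact_force: [0.8, 0.7, -2.4]
gripper_width: 24.0
grip_force: 30.0
time: 14.45
position: [489.2, 94.6, 329.5]
eef_rot: [[0.706, 0.032, 0.708], [0.021, -0.999, 0.024], [0.708, -0.002, -0.706]]
contact_force: [0.2, -0.3, -2.3]
gripper_width: 23.5
grip_force: 30.0
[489.246  94.613 329.514] [ 0.127 -0.801  2.33  -0.09   0.83   1.7  ]
```

View pics/wrist4.png

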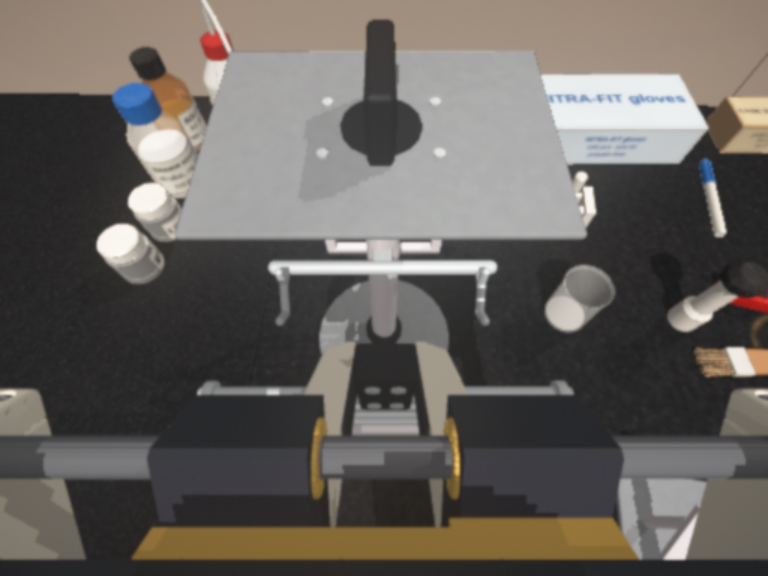

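View pics/scene4.png

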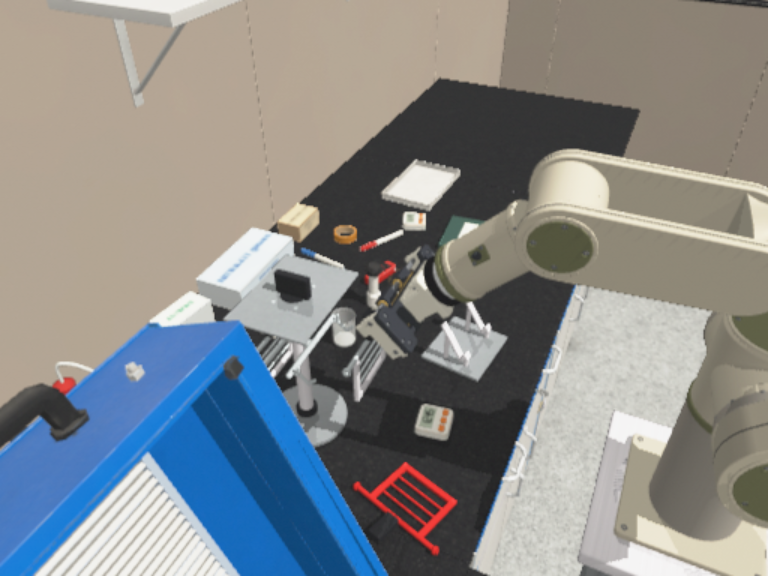

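The wrist view shows the frame held level, with rail ends at (210,390) and (562,390). The cross bar is at (383,267) and the empty hooks are at (283,315) and (483,315), centred ahead. The scene view shows the frame hanging upright. Next I measure the rail and hooks in the same camera.

Run:
```python
from h import *
f=np.load("wrist4.npz");W=f['W'];k=512/768
def nb(u,v,r=3):
    u,v=int(u*k),int(v*k);P=W[v-r:v+r+1,u-r:u+r+1].reshape(-1,3);P=P[P[:,2]>100];return P[np.argmax(P[:,2])],np.median(P,0)
for q in((225,390),(250,391),(520,390),(545,390)): print("rail",q,*nb(*q))
for q in((300,267),(460,267)): print("bar",*nb(*q))
P=W[170:225,150:360].reshape(-1,3)
P=P[(P[:,2]>165)&(P[:,2]<215)&(P[:,0]>580)]
for s in(1,-1):
    Q=P[(s*(P[:,1]-101)>40)]
    print(len(Q)); 
    for x in range(590,650,5):
        z=Q[abs(Q[:,0]-x)<2.5]
        if len(z): print(x,len(z),z[:,1].mean(),z[:,2].max(),z[:,2].min())
g=np.load("scene4.npz");V=g['W']
m=(V[...,0]>500)&(V[...,0]<580)&(V[...,1]>0)&(V[...,1]<200)&(V[...,2]>130)&(V[...,2]<262)
Q=V[m];print("scene",len(Q))
for z in range(140,262,12):
    a=Q[abs(Q[:,2]-z)<6]
    if len(a): print(z,len(a),np.median(a[:,0]),a[:,0].min(),a[:,0].max(),a[:,1].min(),a[:,1].max())
```

```text
rail (225, 390) [509.514 128.03  358.932] [537.433 171.524 251.42 ]
rail (250, 391) [509.665 123.931 358.867] [537.728 160.094 251.663]
rail (520, 390) [511.577  65.312 358.842] [542.042  31.796 251.416]
rail (545, 390) [511.742  59.648 358.916] [542.596  19.653 251.428]
bar [643.982 156.476 199.788] [641.468 159.688 197.59 ]
bar [647.648  47.258 199.449] [644.884  46.04  197.638]
556
600 25 169.18286392545454 195.29679910870308 191.1870529710444
605 14 168.6409768173156 193.85585050690042 188.5158993053393
610 16 168.59504172472379 190.170241844866 181.62151836844393
615 33 170.03937917245065 187.79114398462633 180.866431049674
620 35 169.76551139170073 193.27955899774767 184.80251802137346
625 51 170.28177842158544 211.814246770711 188.47615124254054
630 51 169.5764762745614 213.53447718790505 194.00170569043965
635 12 169.03659118385409 197.50380221558459 194.07310565382565
640 195 160.64956385068078 199.77550828497488 192.35756213278438
645 124 160.6038685301058 199.87387575469808 196.18182296108245
552
605 25 30.643002715629493 194.65110269701702 189.9446728042384
610 15 31.6095
[... 765 characters left out ...]
153.59799887519046
188 60 538.2694613134405 532.4544384537525 542.6878442108314 46.78307299780187 153.24032486960826
200 22 537.3476367081905 533.5621180475435 543.1720620303432 73.94146725563249 153.61469716741706
212 47 537.866808243246 533.3583324039263 540.9405928599133 66.16499258995134 153.7750055186764
224 44 537.6334419840769 533.6383047949727 541.5196521922936 76.83957077720133 154.58089787601452
236 14 535.0866366340767 533.2158550696225 539.2458556993347 91.04537314303262 154.0852293580565
248 87 535.6752115635823 530.8366180857508 542.5226050263234 104.5598991748179 186.25442884032373
260 46 536.4374828047348 529.3094250344609 544.733336016654 100.59619673452453 183.2591429207362
```

```bash
python3 -m jog '[{"gripper":1.5,"translation":[0,0,-1.3],"twist":[0,0,0]},{"gripper":1.5,"translation":[0,0,-1.3],"twist":[0,0,0]},{"gripper":1.5,"translation":[0.5,0.1,-1.3],"twist":[0,0,0]},{"gripper":1.5,"translation":[1,0.1,0],"twist":[0,0,0]},{"gripper":1.5,"translation":[0,0,0],"twist":[0,0,0]}]'
python3 - <<'E'
from h import *
c=calibration("wrist");s=read_state();R=cv2.Rodrigues(np.array(c["rvec"]))[0];C=-R.T@np.array(c["tvec"]).ravel()
print(C,s['eef_rot'].T@(C-s['position']),s['position'],s['q'])
E
```

```text
time: 15.1
position: [503.7, 97.6, 288.2]
eef_rot: [[0.707, 0.034, 0.706], [0.023, -0.999, 0.025], [0.706, -0.002, -0.708]]
contact_force: [0.4, -0.5, -1.7]
gripper_width: 23.7
grip_force: 30.0
[503.468  96.303 403.148] [ 80.997   1.045 -81.594] [503.744  97.566 288.18 ] [ 0.129 -0.714  2.357 -0.101  0.719  1.716]
```

```bash
python3 -m jog '[{"gripper":1.5,"translation":[1.3,0.03,0],"twist":[0,0,0]},{"gripper":1.5,"translation":[1.3,0.03,0],"twist":[0,0,0]},{"gripper":1.5,"translation":[1.3,0.03,0],"twist":[0,0,0]},{"gripper":1.5,"translation":[1.3,0.03,0],"twist":[0,0,0]},{"gripper":1.5,"translation":[0,0,0],"twist":[0,0,0]}]'
python3 -m jog '[{"gripper":1.5,"translation":[0.5,0,0],"twist":[0,0,0]},{"gripper":1.5,"translation":[0.4,0,0],"twist":[0,0,0]},{"gripper":1.5,"translation":[0,0,0],"twist":[0,0,0]},{"gripper":1.5,"translation":[0,0,0],"twist":[0,0,0]},{"gripper":1.5,"translation":[0,0,0],"twist":[0,0,0]}]'
python3 - <<'E'
from h import *
c=calibration("wrist");p,d=capture("wrist");W=cloud(d,c);np.savez("wrist5.npz",p=p,d=d,W=W)
cv2.imwrite("pics/wrist5.png",cv2.resize(p[:,:,::-1],(768,576)))
p,d=capture("scene");V=cloud(d,calibration("scene"))
Q=V[(V[...,0]>590)&(V[...,0]<640)&(V[...,1]>150)&(V[...,1]<205)&(V[...,2]>170)&(V[...,2]<225)]
for y in range(154,200,4):
    a=Q[abs(Q[:,1]-y)<2]
    if len(a): print(y,len(a),a.min(0),a.max(0))
cv2.imwrite("pics/scene5.png",cv2.resize(p[150:300,130:330,::-1],(800,600),interpolation=cv2.INTER_CUBIC))
E
```

```text
time: 15.6
position: [556.4, 98.7, 290.1]
eef_rot: [[0.706, 0.034, 0.708], [0.022, -0.999, 0.025], [0.708, -0.002, -0.706]]
contact_force: [-0.2, -0.0, -1.8]
gripper_width: 23.7
grip_force: 30.0
time: 16.1
position: [564.8, 98.8, 290.7]
eef_rot: [[0.705, 0.034, 0.708], [0.022, -0.999, 0.025], [0.709, -0.002, -0.706]]
contact_force: [0.4, -0.5, -2.6]
gripper_width: 23.5
grip_force: 30.0
154 22 [608.18  152.378 170.041] [616.928 155.885 214.866]
158 12 [608.149 156.007 176.981] [616.444 159.086 214.166]
162 7 [609.227 160.043 199.211] [639.581 163.687 216.414]
166 6 [601.288 164.974 195.77 ] [616.2   167.998 214.608]
170 25 [599.525 168.455 177.115] [638.389 171.63  217.151]
174 24 [604.066 172.049 183.394] [639.618 175.055 215.592]
178 7 [608.534 176.668 195.67 ] [639.452 178.789 216.996]
182 5 [607.236 180.075 209.935] [614.956 183.391 217.589]
186 14 [604.024 184.008 203.838] [616.246 187.401 218.588]
190 6 [609.483 188.217 208.929] [614.595 189.975 215.228]
```

View pics/scene5.png

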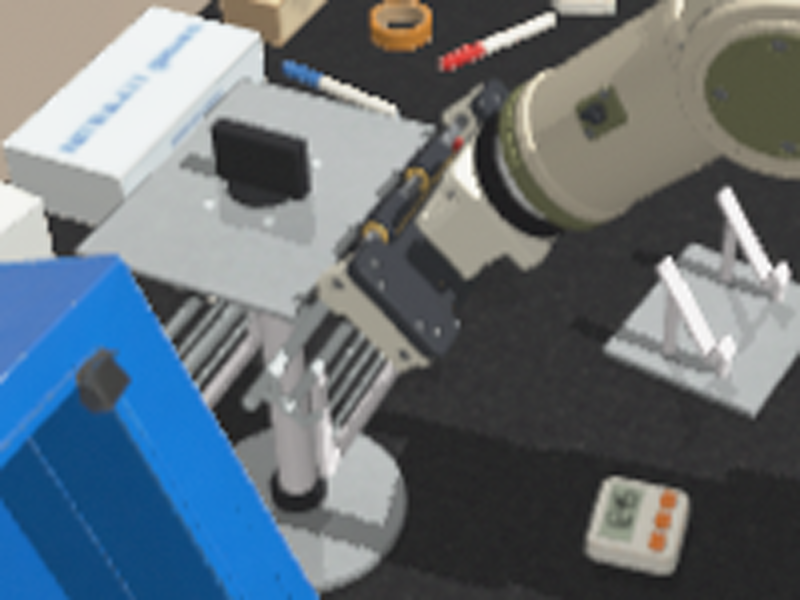

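The crop shows the rail between lip and stop pin of the near hook at (280,370). The scene depth puts the rail at x≈612 and the seat at x≈614, so I lower it slowly.

```bash
python3 -m jog '[{"gripper":1.5,"translation":[0.1,0,-0.4],"twist":[0,0,0]},{"gripper":1.5,"translation":[0,0,-0.4],"twist":[0,0,0]},{"gripper":1.5,"translation":[0,0,-0.4],"twist":[0,0,0]},{"gripper":1.5,"translation":[0,0,0],"twist":[0,0,0]},{"gripper":1.5,"translation":[0,0,0],"twist":[0,0,0]}]'
python3 -m jog '[{"gripper":1.5,"translation":[0,0,-0.15],"twist":[0,0,0]},{"gripper":1.5,"translation":[0,0,-0.15],"twist":[0,0,0]},{"gripper":1.5,"translation":[0,0,-0.1],"twist":[0,0,0]},{"gripper":1.5,"translation":[0,0,0],"twist":[0,0,0]},{"gripper":1.5,"translation":[0,0,0],"twist":[0,0,0]}]'
```

```text
time: 16.7
position: [565.9, 98.8, 278.2]
eef_rot: [[0.706, 0.034, 0.708], [0.022, -0.999, 0.025], [0.708, -0.002, -0.706]]
contact_force: [0.2, -0.6, -1.3]
gripper_width: 23.9
grip_force: 30.0
time: 17.2
position: [566.0, 98.8, 274.6]
eef_rot: [[0.705, 0.034, 0.708], [0.022, -0.999, 0.025], [0.709, -0.002, -0.706]]
contact_force: [-0.4, -0.4, -2.6]
gripper_width: 23.8
grip_force: 30.0
```

```bash
python3 -m jog '[{"gripper":1.5,"translation":[0,0,-0.1],"twist":[0,0,0]},{"gripper":1.5,"translation":[0,0,-0.1],"twist":[0,0,0]},{"gripper":1.5,"translation":[0,0,0],"twist":[0,0,0]},{"gripper":1.5,"translation":[0,0,0],"twist":[0,0,0]},{"gripper":1.5,"translation":[0,0,0],"twist":[0,0,0]}]'
python3 -m jog '[{"gripper":1.5,"translation":[0,0,-0.1],"twist":[0,0,0]},{"gripper":1.5,"translation":[0,0,-0.1],"twist":[0,0,0]},{"gripper":1.5,"translation":[0,0,0],"twist":[0,0,0]},{"gripper":1.5,"translation":[0,0,0],"twist":[0,0,0]},{"gripper":1.5,"translation":[0,0,0],"twist":[0,0,0]}]'
```

```text
time: 17.7
position: [566.0, 98.8, 272.7]
eef_rot: [[0.705, 0.034, 0.708], [0.022, -0.999, 0.025], [0.709, -0.002, -0.706]]
contact_force: [-0.8, 0.5, -2.6]
gripper_width: 23.7
grip_force: 30.0
time: 18.2
position: [566.2, 98.8, 271.1]
eef_rot: [[0.705, 0.034, 0.709], [0.022, -0.999, 0.025], [0.709, -0.002, -0.705]]
contact_force: [-1.5, 0.8, 0.4]
gripper_width: 23.6
grip_force: 30.0
```

```bash
python3 -m jog '[{"gripper":1.5,"translation":[0,0,-0.1],"twist":[0,0,0]},{"gripper":1.5,"translation":[0,0,-0.1],"twist":[0,0,0]},{"gripper":1.5,"translation":[0,0,0],"twist":[0,0,0]},{"gripper":1.5,"translation":[0,0,0],"twist":[0,0,0]},{"gripper":1.5,"translation":[0,0,0],"twist":[0,0,0]}]'
python3 - <<'E'
from h import *
s=read_state();print(s['moment'],s['contact_force'])
p,d=capture("scene");V=cloud(d,calibration("scene"))
p2,d2=capture("wrist");W=cloud(d2,calibration("wrist"))
for n,X in(("s",V),("w",W)):
  for y in(190,186,182,178,160,156,46,42,36,24,20,14):
    Q=X[(X[...,0]>598)&(X[...,0]<626)&(abs(X[...,1]-y)<2)&(X[...,2]>182)&(X[...,2]<212)]
    if len(Q): print(n,y,len(Q),np.median(Q,0),Q[:,2].max())
cv2.imwrite("pics/wrist6.png",cv2.resize(p2[120:330,100:412,::-1],(800,538),interpolation=cv2.INTER_CUBIC))
E
```

```text
time: 18.7
position: [566.7, 98.9, 270.6]
eef_rot: [[0.703, 0.034, 0.71], [0.022, -0.999, 0.026], [0.711, -0.002, -0.704]]
contact_force: [-8.8, -0.1, 8.5]
gripper_width: 23.9
grip_force: 30.0
[-0.275  0.612 -0.138] [-8.782 -0.069  8.515]
s 190 4 [611.512 189.32  193.411] 196.90415466025198
s 186 13 [612.045 185.626 193.176] 197.25738673281188
s 182 6 [612.024 182.419 196.242] 196.610991924981
s 178 2 [613.497 177.695 194.608] 194.98825912231035
s 160 6 [614.625 159.991 193.979] 195.24705407995987
s 156 8 [612.565 156.126 192.524] 194.75368526383932
w 190 6 [614.26  188.707 192.501] 193.2398388823044
w 186 29 [615.73  185.462 194.666] 196.72517371644244
w 182 59 [615.747 181.991 193.838] 197.617676419968
w 178 23 [614.677 178.003 192.621] 194.46462878129987
w 160 21 [615.739 159.807 192.589] 194.34740314879556
w 156 22 [615.802 156.15  192.359] 193.87348616490883
w 46 29 [619.959  45.873 192.206] 193.36738576711957
w 42 29 [620.073  42.12  192.226] 194.69164046100977
w 36 27 [620.229  35.915 192.454] 194.03489025055953
w 24 29 [620.717  24.001 192.473] 193.8133584874391
w 20 37 [621.467  19.5   192.448] 197.21231931853623
w 14 33 [621.549  14.728 195.443] 196.7556928826718
```

View pics/wrist6.png

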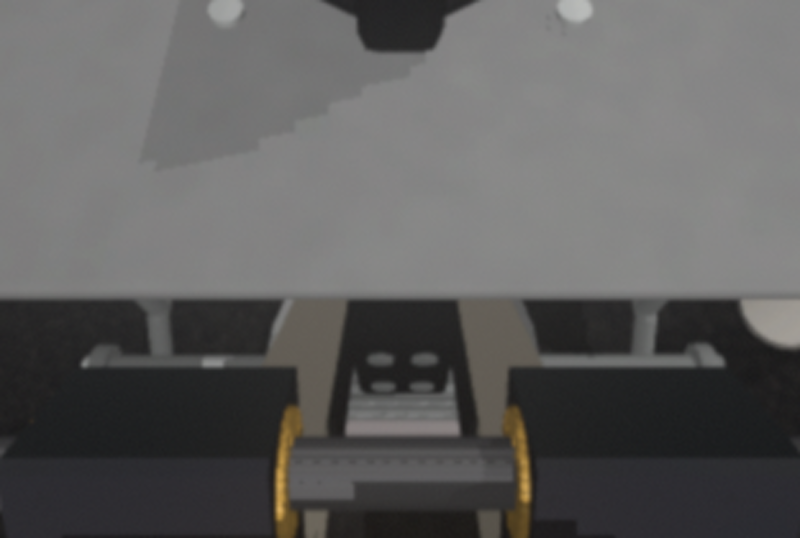

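Both ends sit at seat height: the rail top is at 194 mm left and right, so its axis is at 190. The hooks at (155,330) and (645,330) lie inside the collars. I ease the side force, then release and back out along the tool axis.

```bash
python3 -m jog '[{"gripper":1.5,"translation":[-0.1,0,0.05],"twist":[0,0,0]},{"gripper":1.5,"translation":[0,0,0],"twist":[0,0,0]},{"gripper":2.8,"translation":[0,0,0],"twist":[0,0,0]},{"gripper":3.5,"translation":[0,0,0],"twist":[0,0,0]},{"gripper":4.4,"translation":[0,0,0],"twist":[0,0,0]}]'
python3 -m jog '[{"gripper":4.4,"translation":[0,0,0],"twist":[0,0,0]},{"gripper":4.4,"translation":[0,0,0],"twist":[0,0,0]},{"gripper":4.4,"translation":[-0.3,0,0.3],"twist":[0,0,0]},{"gripper":4.4,"translation":[-0.6,-0.02,0.6],"twist":[0,0,0]},{"gripper":4.4,"translation":[-1,-0.03,1],"twist":[0,0,0]}]'
python3 -m jog '[{"gripper":4.4,"translation":[-1.5,-0.05,1.5],"twist":[0,0,0]},{"gripper":4.4,"translation":[-1.5,-0.05,1.5],"twist":[0,0,0]},{"gripper":4.4,"translation":[-1.5,-0.05,1.5],"twist":[0,0,0]},{"gripper":4.4,"translation":[-2,-0.05,1.5],"twist":[0,0,0]},{"gripper":4.4,"translation":[-1,0,0],"twist":[0,0,0]}]'
python3 - <<'E'
from h import *
p,d=capture("scene");V=cloud(d,calibration("scene"))
p2,d2=capture("wrist");W=cloud(d2,calibration("wrist"))
for n,X in(("s",V),("w",W)):
  for y in(182,178,160,156,46,42,24,20):
    Q=X[(X[...,0]>598)&(X[...,0]<626)&(abs(X[...,1]-y)<2)&(X[...,2]>182)&(X[...,2]<212)]
    if len(Q): print(n,y,len(Q),np.median(Q,0),Q[:,2].max())
P=W[(W[...,2]>284)&(W[...,2]<303)&(np.hypot(W[...,0]-671,W[...,1]-101)<130)]
print(cv2.minAreaRect(P[:,:2].astype(np.float32)))
im=np.hstack([cv2.resize(p2[:,:,::-1],(400,300)),cv2.resize(p[150:300,130:330,::-1],(400,300))])
cv2.imwrite("pics/fin.png",im)
E
```

```text
time: 19.3
position: [564.6, 98.8, 268.2]
eef_rot: [[0.706, 0.034, 0.707], [0.022, -0.999, 0.025], [0.707, -0.002, -0.707]]
contact_force: [-0.1, 0.2, 0.2]
gripper_width: 38.6
grip_force: 0.0
time: 19.8
position: [545.4, 98.2, 287.8]
eef_rot: [[0.706, 0.034, 0.707], [0.022, -0.999, 0.025], [0.708, -0.002, -0.707]]
contact_force: [-0.1, -0.6, 0.7]
gripper_width: 44.3
grip_force: 0.0
time: 20.3
position: [470.4, 96.4, 352.1]
eef_rot: [[0.702, 0.034, 0.712], [0.022, -0.999, 0.026], [0.712, -0.003, -0.702]]
contact_force: [-0.3, 0.5, -0.7]
gripper_width: 44.3
grip_force: 0.0
s 182 5 [609.934 182.424 194.598] 199.14029677644788
s 178 4 [610.298 178.057 194.975] 195.96236841278198
s 160 5 [612.017 160.179 194.993] 196.27063984864446
s 156 5 [611.983 155.688 186.092] 196.07338445170498
s 46 6 [615.396  45.94  193.581] 195.78460618980924
s 42 3 [614.723  42.022 193.057] 193.51103197899886
s 24 1 [618.176  22.36  194.885] 194.88536535210824
s 20 4 [617.942  20.484 193.062] 195.53230149430803
w 182 45 [611.163 182.149 192.391] 195.61291095073577
w 178 23 [612.805 178.182 191.469] 192.7997709707505
w 160 23 [613.273 160.089 191.225] 192.74341229353803
w 156 30 [612.164 155.569 191.037] 193.2149350213491
w 46 37 [615.578  45.794 190.007] 192.23195968998672
w 42 24 [616.9    42.124 191.155] 192.77322478276164
w 24 23 [617.696  23.996 191.082] 192.3531756495885
w 20 31 [618.071  19.549 191.209] 193.66747670143184
((671.3329467773438, 102.13935852050781), (144.65335083007812, 189.64068603515625), 1.8719068765640259)
```

View pics/fin.png

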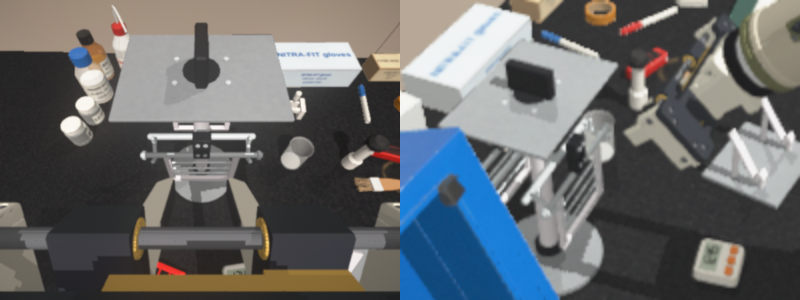

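The frame hangs in both hooks: on the left at (200,155), with its handle under the roof, and on the right at (560,190). The stand is still at its stop, the bystanders have not moved and the gripper is clear.

```bash
python3 -c "from rig import *;print(sign_off())"
```

```text
the job is handed in; nothing more can be done
None
```

The stand is turned to its stop, the frame hangs with its rail in both front hooks, the bystanders were not touched, and the job was handed in after about 20 s on the robot's clock.

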